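# Set out the patina bench round the turntable

### The arm

A 6-joint arm with a two-finger parallel gripper is mounted at the origin on the work surface. World frame = base frame: x ahead of the robot, y to its left, z up, the work surface at z = 0. Lengths are in mm, angles in rad, forces in N, time in s.
With the tool pointing down it reaches from about 350 to 875 mm from the base axis. Payload 4.2 kg.
Tool frame: the origin (TCP) lies between the finger pads; the fingertips stand 25 mm ahead of it and the grasp point (between the pads) lies 6 mm ahead of it; z points along the fingers, y is the line along which they close (so a half turn about z gives the same grasp; the last joint's range is limited). The gripper opens to 85 mm and grips with 20 to 120 N. Pads are 22 mm wide; open, the fingers measure 114 mm over their backs; the gripper's body (76 mm by 85 mm) begins 54 mm behind the grasp point. The pads swing forward as they close: fully open they stand 13 mm farther back than shut.
Start: joints at [1.492, 0.385, 0.008, 0, -1.194, -0.259], TCP at [207.1, 589.668, 235.512] pointing down, gripper open.
Joint ranges: [-3.14, 3.14], [-1.21, 2.06], [-1.07, 1.41], [-3.16, 2.05], [-2.99, -0.16], [-3.1, 3.1]. Speed limits (rad/s): [2.79, 2.79, 3.14, 3.14, 3.14, 3.14].

### API

Orientations are given as a unit quaternion [x, y, z, w].
In Python, from bench import arm gives the robot as it stands.
- The arm moves only by the shell command python3 -m pendant 'ROWS'. ROWS is JSON, a list of rows, each a list of 7 numbers: the shift along the tool's x, y, z in m, then the turn, a rotation vector about the tool's x, y, z in degrees, then the finger opening in m, from 0 to 0.0854. In form: [[x, y, z, wx, wy, wz, fingers], ...]. A call has 1 to 12 rows; each row shifts and turns the commanded pose from where the row before left it, along the tool's axes as they then stand; what a row does not reach is not made up. A row lasts 1/10 s, in which the tool goes at most 50 mm and 8.59 degrees, less where a joint would pass 70% of its speed; a pose out of reach is approached as far as the arm can. A call is refused whole if a number of a shift passes 0.05 or a number of a turn 8.59, either way. A call with a gripper value outside its range is refused whole. The fingers move at their own pace and stop on an object; the grip force is fixed at half the most. Time passes only in rows, so rows that do not move let the fingers close. It gives the time, the measured TCP pose, the force, the opening and the grip force at its end, in the units of the state.
- arm.read_state(): the state, without advancing time (a new reading comes with each control period).
- arm.get_image(name): name is "scene" or "side" or "wrist"; returns a dict with "image" (384x512x3 uint8, red, green, blue), "fx", "fy", "cx", "cy" (pixels), "xyz" and "rotation" of the camera in the world. Camera axes: x right, y down, z forward; pixel columns grow to the right and rows downward; lengths in mm; the calibration is good to about 2 mm. A picture is of the moment at which its call begins. There is no depth.
- arm.job_done(): hands the job in; it is judged then, once.
The state is a dict: "clock": time; "joints": joint angles; "joint_vel": joint speeds; "joint_efforts": joint torques, N m; "position": TCP position; "ee_rot": TCP orientation; "contact_force": force on the tool from outside, world axes, zero at the start; "wrist_torque": the same for the moment, N m; "gripper_width": finger opening in mm; "grasp_force": force on a finger pad.
Only numpy, scipy, OpenCV 4.12 (cv2) and the standard library are available. Lean on these libraries where they do the work, as an engineer would, in place of code of your own. Each camera call takes 0.05 s, during which the arm holds its last target. There are 200 camera calls.

### The job

Set out the bench for finishing the brass candlestick: put the dark wooden disc in the middle of the round turntable and stand the candlestick in the middle of the disc; stand the green tin directly to the left of the turntable and lay the red-and-grey sharpening stone flat directly in front of it, lengthwise across (its long side facing the turntable), each with a clear gap of about 4 cm to the turntable's rim; and stand the amber jar midway between the turntable and the black bowl, in line with them. Left is the robot's left (+y) and in front is the side nearest to the robot (-x), with everything standing on the bench itself except what goes on the turntable. Leave the yellow tin and the tape roll where they are, and knock nothing over.

Things in the scene. Friction and masses are not known exactly. Their poses are not given: they have to be found in the camera images.
- turntable: Round low sculptor's turntable, grey top with a bright rim, fixed (does not turn). Disc radius 60 mm, flat top 40 mm above the bench, on a narrower foot of radius 45 mm. Origin at the bench, under its centre; axes parallel to the world's (x away from the robot, y left). The blue sheet with a white border under it is flush with the bench: z = 0.
- bowl: Black open bowl on a rubber ring, fixed, rim radius 60 mm, 62 mm high. Always to the right (-y) of the turntable, 205 to 220 mm from centre to centre and within 8 mm of the same distance ahead in x. Origin at the bench under its centre; axes parallel to the world's.
- tray: Flat plywood board without rims, fixed, 260 (x) by 370 (y) by 10 mm thick, on which the five things to move and the yellow tin stand at the start in two rows of three, about 120 mm apart, in any order. It lies left or right of the turntable and its bowl. Origin at the bench under its centre; turned by up to 0.1 rad.
- riser: Dark brown wooden disc with a lighter round spot on top, loose, radius 29 mm, 28 mm high, about 70 g. Origin at the centre of its underside, z up.
- candlestick: Brass candlestick, loose, 85 mm high, about 0.3 kg: foot disc of radius 24 mm and 8 mm thick, thin stem, and at the top a solid round cup of radius 16 mm from 47 to 85 mm above its underside (grip it there). Black spot on top. Origin at the centre of its underside, z up.
- green_tin: Green round tin with steel rims, loose, radius 26 mm, 58 mm high, about 180 g. Origin at the centre of its underside, z up.
- jar: Amber glass jar with a white lid, loose, body radius 24 mm up to 52 mm, lid radius 21.5 mm from 51 to 65 mm, about 150 g. Origin at the centre of its underside, z up.
- stone: Sharpening stone, a rectangular bar 80 by 30 mm and 26 mm high, upper half red, lower half grey, loose, about 120 g. Origin at the centre of its underside; its x axis runs along the 80 mm, y across the 30 mm, z up. On the tray its x lies within 0.5 rad of the world's x.
- yellow_tin: Yellow round tin, the same size as the green one (radius 26 mm, 58 mm high), loose, standing on the tray among the things. Not needed: leave it. Origin at the centre of its underside.
- tape: Brown roll of tape, a ring of outer radius 38 mm, 24 mm high, loose, lying on the bench behind the bowl. Not needed: leave it. Origin at the centre of its underside.
There are look-alikes about, which are no part of the job. Several things have the shape of the jar; the one meant has the colours described above. Of the things shaped like the bowl, the black one is meant.

How it is judged:
By the outcome, as a careful person would: the job done as asked, in the order asked, and still so for the second after the job is handed in, with the robot touching nothing.
It also fails if it takes over 125 s, if anything falls off the work surface, if the arm or the gripper's body presses on something with over 40 N, if the wrist force passes 120 N, or if a joint passes its speed limit or range.

## Working session

There is one attempt and no reset: what is moved stays moved. The work goes in short steps, Python scripts to look and compute and a shell command to move; the robot and the scene stay as the last step left them, time stands still between calls to the robot, and variables do not carry over. Pictures are saved under pics/ and viewed, at most 14 in all, crops included, and the job is handed in when it is done.

```bash
ls; mkdir -p pics; python3 - <<'E'
from bench import arm
import cv2,numpy as np
for n in ["scene","side","wrist"]:
    d=arm.get_image(n); cv2.imwrite(f"pics/{n}0.png",d["image"][:,:,::-1])
    print(n,d["fx"],d["fy"],d["cx"],d["cy"],np.round(d["xyz"],1),np.round(d["rotation"],3).tolist())
print(arm.read_state())
E
```

```text
pics
scene 487.2276905634429 487.2276905634429 254.6743769592826 185.6815166421181 [1745.8  -99.1 1190.3] [0.675, 0.619, -0.278, -0.289]
side 351.6405591790627 351.6405591790627 255.36024493121516 184.70798759771776 [ 153.8 -756.6  958.3] [0.915, -0.203, 0.07, -0.343]
wrist 324.7481674291486 324.7481674291486 260.78900508277894 193.5805137743905 [269.2 568.2 372.2] [-0.573, 0.809, 0.106, -0.076]
{'clock': 0.15, 'joints': array([ 1.49157506e+00,  3.85380446e-01,  6.95981920e-03, -3.29804967e-04,
       -1.19403060e+00, -2.58592167e-01]), 'joint_vel': array([-0.00034971, -0.00249296,  0.00556156,  0.0023126 ,  0.00092859,
        0.00123177]), 'joint_efforts': array([-1.13010981e-05, -3.92676866e+01,  1.88581270e+01,  4.18856218e+00,
       -3.39019476e-03, -3.25757608e-07]), 'position': array([206.99322753, 589.27174951, 234.68372384]), 'ee_rot': array([ 9.85758571e-01, -1.68164596e-01, -7.85588436e-05,  8.37855616e-04]), 'contact_force': array([-0.4027707 ,  0.70439581,  0.61062557]), 'wrist_torque': array([ 0.00569401,  0.02239142, -0.00271384]), 'grasp_force': 0.0, 'gripper_width': 85.16947882927377}
```

View pics/scene0.png

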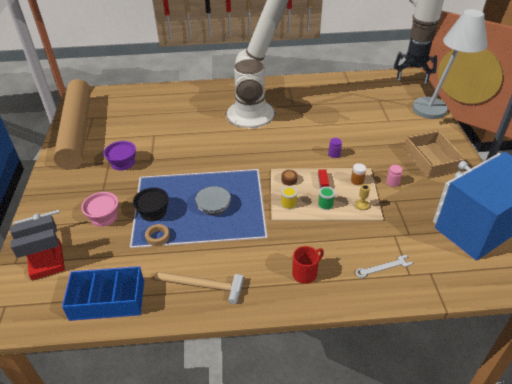

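View pics/side0.png

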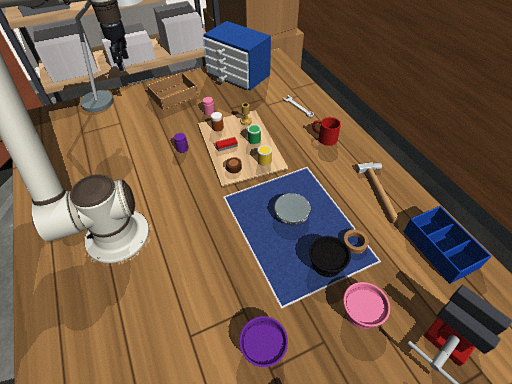

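The scene view shows the tray with riser (289,177), stone (323,178), amber jar with white lid (358,174), yellow tin (289,198), green tin (327,198) and candlestick (363,200). Turntable is at (213,201), black bowl at (152,204), tape at (157,235). Jar-shaped: (335,148) is purple, (395,176) pink, (358,174) amber with white lid, so that last one is meant. Bowls: (121,155) purple, (101,208) pink, (152,204) black, which is meant. I'll confirm in one enlarged crop.

```bash
cat > h.py <<'E'
import numpy as np,cv2
from scipy.spatial.transform import Rotation as R
def grab(n):
    from bench import arm
    return arm.get_image(n)
def ray(d,u,v):
    r=R.from_quat(d["rotation"]).apply([(u-d["cx"])/d["fx"],(v-d["cy"])/d["fy"],1])
    return np.array(d["xyz"]),r
def plane(d,u,v,z):
    o,r=ray(d,u,v); return (o+r*(z-o[2])/r[2])[:2]
def proj(d,p):
    q=R.from_quat(d["rotation"]).inv().apply(np.array(p,float)-d["xyz"])
    return d["fx"]*q[0]/q[2]+d["cx"],d["fy"]*q[1]/q[2]+d["cy"]
E
python3 - <<'E'
from h import *
a=grab("scene");b=grab("side")
print(plane(a,213,199,40),plane(b,292,208,40))
A=cv2.resize(a["image"][135:235,125:405],None,fx=2.8,fy=2.8,interpolation=2)
B=cv2.resize(b["image"][90:290,195:395],None,fx=1.5,fy=1.5,interpolation=2)
im=np.zeros((590,784,3),np.uint8);im[:280]=A;im[285:585,:300]=B
w=grab("wrist");im[285:585,310:710]=cv2.resize(w["image"],(400,300))
cv2.imwrite("pics/c1.png",im[:,:,::-1])
E
```

```text
[ 555.64633639 -166.59374923] [ 545.65438026 -170.99120356]
```

View pics/c1.png

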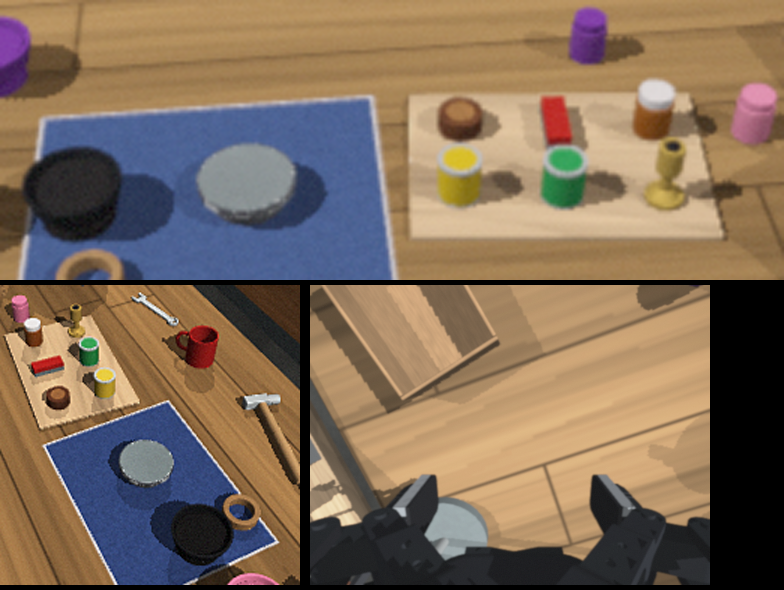

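The crop confirms the amber jar with its white lid at crop (655,110), which is scene (359,174). The black bowl is at crop (72,190), scene (151,203).

```bash
python3 - <<'E'
from h import *
a=grab("scene");b=grab("side")
S=lambda x,y:(125+x/2.8,135+y/2.8)
T=lambda x,y:(195+x/1.5,90+(y-285)/1.5)
for n,p,q,z in [("riser",(460,111),(58,394),38),("stone",(556,118),(46,364),36),("jar",(655,90),(33,325),75),("yel",(460,160),(104,376),68),("green",(565,160),(88,345),68),("candle",(672,145),(75,308),95),("bowl",(72,178),(202,528),62),("tt",(246,177),(146,461),40)]:
    print(n,plane(a,*S(*p),z).round(),plane(b,*T(*q),z).round())
w=grab("wrist");from bench import arm
s=arm.read_state();r=R.from_quat(s["ee_rot"])
print("tool x",r.apply([1,0,0]),"y",r.apply([0,1,0]))
print("cam in tool",r.inv().apply(w["xyz"]-s["position"]),(r.inv()*R.from_quat(w["rotation"])).as_matrix().round(3).tolist())
E
```

```text
riser [456. 107.] [453. 104.]
stone [479. 226.] [467. 220.]
jar [482. 347.] [479. 337.]
yel [577.  90.] [569.  85.]
green [589. 214.] [581. 207.]
candle [604. 336.] [600. 332.]
bowl [ 556. -373.] [ 558. -371.]
tt [ 552. -167.] [ 548. -169.]
tool x [ 9.43471239e-01 -3.31454404e-01  1.37299871e-05] y [-3.31454402e-01 -9.43471226e-01  1.62059569e-04]
cam in tool [  65.68397317   -0.54605207 -137.625756  ] [[0.0, -0.966, -0.259], [1.0, 0.0, -0.0], [0.0, -0.259, 0.966]]
```

```bash
python3 -m pendant '[[0,0,0,0,0,-8.5,0.085],[0,0,0,0,0,-8.5,0.085],[0,0,0,0,0,-2.36,0.085]]'; python3 -m pendant '[[0.027,0.037,0,0,0,0,0.085],[0.027,0.037,0,0,0,0,0.085],[0.027,0.037,0,0,0,0,0.085],[0.027,0.037,0,0,0,0,0.085],[0.027,0.037,0,0,0,0,0.085],[0.027,0.037,0,0,0,0,0.085],[0.027,0.037,0,0,0,0,0.085],[0.027,0.037,0,0,0,0,0.085],[0.027,0.037,0,0,0,0,0.085],[0.027,0.037,0,0,0,0,0.085],[0,0,0,0,0,0,0.085],[0,0,0,0,0,0,0.085]]'
python3 - <<'E'
from h import *
w=grab("wrist");import pickle;pickle.dump(w,open("w1.pkl","wb"))
cv2.imwrite("pics/w1.png",w["image"][:,:,::-1])
E
```

```text
clock: 0.75
position: [207.1, 589.7, 235.5]
ee_rot: [1.0, 0.002, -0.0, -0.0]
contact_force: [-0.7, 0.4, 0.5]
gripper_width: 85.1
grasp_force: 0.0
clock: 1.95
position: [477.6, 218.7, 235.5]
ee_rot: [1.0, -0.001, -0.0, -0.0]
contact_force: [-0.8, 0.6, -0.4]
gripper_width: 85.1
grasp_force: 0.0
```

View pics/w1.png

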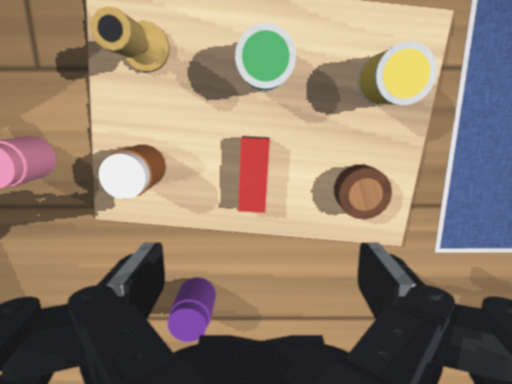

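Wrist view over the tray: candlestick spot (111,28), green lid (266,57), yellow lid (405,72), jar lid (124,174), stone (254,174), riser spot (365,195). Next I measure these with masks.

```bash
cat >> h.py <<'E'
def blob(img,lo,hi,seed):
    m=cv2.inRange(cv2.cvtColor(img,cv2.COLOR_RGB2HSV),lo,hi)
    cs,_=cv2.findContours(m,cv2.RETR_EXTERNAL,cv2.CHAIN_APPROX_NONE)
    c=max(cs,key=lambda c:(cv2.pointPolygonTest(c,seed,True)>-12)*cv2.contourArea(c))
    return c
E
python3 - <<'E'
from h import *
import pickle;w=pickle.load(open("w1.pkl","rb"));im=w["image"]
for n,lo,hi,s,z in [("candle",(0,0,0),(180,255,70),(111,28),95),("green",(60,120,60),(90,255,255),(266,57),68),("yel",(22,150,120),(32,255,255),(408,72),68),("jar",(0,0,150),(180,40,255),(124,174),75),("stone",(170,150,80),(180,255,255),(254,174),36),("riser",(0,80,95),(20,190,200),(365,195),38)]:
    lo2=lo
    c=blob(im,lo,hi,s)
    if n=="stone":
        m=cv2.inRange(cv2.cvtColor(im,cv2.COLOR_RGB2HSV),(0,150,80),(8,255,255))|cv2.inRange(cv2.cvtColor(im,cv2.COLOR_RGB2HSV),lo,hi)
        cs,_=cv2.findContours(m,0,cv2.CHAIN_APPROX_NONE);c=max(cs,key=cv2.contourArea)
    P=np.array([plane(w,*p[0],z) for p in c]).astype(np.float32)
    if n=="stone": r=cv2.minAreaRect(P);print(n,r)
    else:
        e=cv2.fitEllipse(cv2.convexHull(P));print(n,np.round(e[0],1),np.round(e[1],1))
E
```

```text
candle [602.8 336.8] [17.2 17.6]
green [586.2 215.2] [38.6 38.9]Traceback (most recent call last):
  File "<stdin>", line 5, in <module>
  File "h.py", line 17, in blob
    c=max(cs,key=lambda c:(cv2.pointPolygonTest(c,seed,True)>-12)*cv2.contourArea(c))
ValueError: max() iterable argument is empty
```

```bash
python3 -m pendant '[[0,0.046,0,0,0,0,0.085],[0,0.046,0,0,0,0,0.085],[0,0.046,0,0,0,0,0.085],[0,0.046,0,0,0,0,0.085],[0,0.046,0,0,0,0,0.085],[0,0.046,0,0,0,0,0.085],[0,0.046,0,0,0,0,0.085],[0,0.046,0,0,0,0,0.085],[0,0.046,0,0,0,0,0.085],[0,0.046,0,0,0,0,0.085],[0,0,0,0,0,0,0.085],[0,0,0,0,0,0,0.085]]'
python3 - <<'E'
from h import *
w=grab("wrist");import pickle;pickle.dump(w,open("w2.pkl","wb"))
cv2.imwrite("pics/w2.png",w["image"][:,:,::-1])
E
```

```text
clock: 3.2
position: [477.4, -240.0, 235.2]
ee_rot: [1.0, -0.0, -0.0, -0.0]
contact_force: [-0.4, -0.5, 0.5]
gripper_width: 84.6
grasp_force: 0.0
```

View pics/w2.png

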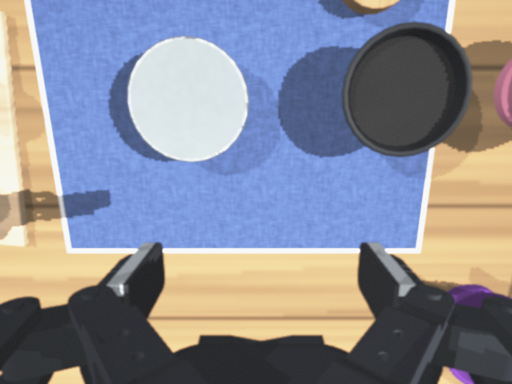

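Turntable top at (188,99), bowl rim at (407,89), tape at the top edge (370,5).

```bash
python3 - <<'E'
from h import *
import pickle
def meas(w,L):
  im=w["image"]
  for n,lo,hi,s,z in L:
    x,y=s
    try:c=blob(im,lo,hi,s)
    except Exception: print(n,cv2.cvtColor(im,cv2.COLOR_RGB2HSV)[y,x]);continue
    P=np.array([plane(w,*p[0],z) for p in c]).astype(np.float32)
    if n=="stone": print(n,cv2.minAreaRect(P))
    else:
        e=cv2.fitEllipse(cv2.convexHull(P));print(n,np.round(e[0],1),np.round(e[1],1),cv2.cvtColor(im,cv2.COLOR_RGB2HSV)[y,x])
meas(pickle.load(open("w1.pkl","rb")),[("yel",(25,150,170),(35,255,255),(408,72),68),("jar",(0,0,190),(180,40,255),(124,174),75),("stone",(0,150,140),(8,255,255),(250,174),36),("stone",(170,150,140),(180,255,255),(250,174),36),("riser",(0,60,115),(30,190,200),(365,195),38)])
meas(pickle.load(open("w2.pkl","rb")),[("tt",(0,0,160),(180,60,255),(188,99),40),("bowl",(0,0,0),(180,80,90),(407,89),62)])
E
```

```text
yel [ 26 134 238]
jar [480.8 348.4] [42.5 46.9] [  0   1 240]
stone ((472.97503662109375, 227.6415252685547), (28.287561416625977, 78.8883056640625), 86.60711669921875)
stone [  1 174 202]
riser [454.2 122. ] [63.6 87.6] [ 13 122 170]
tt [ 547.8 -167.1] [118.8 119.6] [ 95  13 231]
bowl [ 555.3 -371.9] [115. 116.] [60  4 72]
```

```bash
python3 - <<'E'
from h import *
import pickle
w=pickle.load(open("w1.pkl","rb"))
hsv=cv2.cvtColor(w["image"],cv2.COLOR_RGB2HSV)
print([hsv[195,u].tolist() for u in range(325,400,6)])
m=cv2.inRange(hsv,(0,90,125),(17,255,215));m2=np.zeros_like(m);cv2.circle(m2,(365,193),21,255,-1)
u=cv2.moments(m&m2,True);print(u["m10"]/u["m00"],u["m01"]/u["m00"],u["m00"],plane(w,u["m10"]/u["m00"],u["m01"]/u["m00"],38))
# riser whole: dark silhouette top edge and bottom mix
d=cv2.inRange(hsv,(0,110,30),(15,255,215));m2[:]=0;cv2.circle(m2,(362,192),40,255,-1)
c=max(cv2.findContours(d&m2,0,1)[0],key=cv2.contourArea);print(cv2.minEnclosingCircle(c))
for n,u,v,z in[("yel",410,72,68)]:print(n,plane(w,u,v,z))
c=blob(w["image"],(0,0,190),(180,40,255),(124,174));(x,y),r=cv2.minEnclosingCircle(c);print(x,y,r,cv2.boundingRect(c))
E
```

```text
[[15, 74, 148], [16, 76, 148], [10, 107, 57], [10, 116, 112], [13, 121, 165], [14, 123, 183], [13, 121, 179], [13, 121, 175], [13, 122, 180], [13, 121, 183], [9, 119, 118], [14, 91, 160], [16, 75, 219]]
365.500508646999 194.14242115971516 983.0 [452.65840861 107.40522766]
((363.0, 191.5), 27.354257583618164)
yel [572.57213634  87.13799027]
123.40807342529297 174.00448608398438 24.91593360900879 (99, 154, 50, 45)
```

```bash
python3 -m pendant '[[-0.003,-0.0434,0,0,0,0,0.085],[-0.003,-0.0434,0,0,0,0,0.085],[-0.003,-0.0434,0,0,0,0,0.085],[-0.003,-0.0434,0,0,0,0,0.085],[-0.003,-0.0434,0,0,0,0,0.085],[-0.003,-0.0434,0,0,0,0,0.085],[-0.003,-0.0434,0,0,0,0,0.085],[-0.003,-0.0434,0,0,0,0,0.085],[0,0,0.04,0,0,0,0.085],[0,0,0.04,0,0,0,0.085],[0,0,0.04,0,0,0,0.085],[0,0,0.04,0,0,0,0.085]]'; python3 -m pendant '[[0,0,0,0,0,0,0.085],[0,0,0,0,0,0,0.085],[0,0,0,0,0,0,0.085]]'
```

```text
clock: 4.45
position: [452.4, 109.1, 74.9]
ee_rot: [1.0, 0.002, 0.001, -0.001]
contact_force: [0.1, 0.3, 0.1]
gripper_width: 85.2
grasp_force: 0.0
clock: 4.75
position: [454.5, 108.5, 77.7]
ee_rot: [1.0, 0.001, 0.002, -0.001]
contact_force: [-0.7, -0.1, -0.3]
gripper_width: 85.0
grasp_force: 0.0
```

```bash
python3 -m pendant '[[0,0,0.021,0,0,0,0.085],[0,0,0.021,0,0,0,0.085],[0,0,0,0,0,0,0.085],[0,0,0,0,0,0,0.03],[0,0,0,0,0,0,0.03],[0,0,0,0,0,0,0.03],[0,0,0,0,0,0,0.03],[0,0,0,0,0,0,0.03],[0,0,0,0,0,0,0.03],[0,0,0,0,0,0,0.03]]'; python3 -m pendant '[[0,0,-0.01,0,0,0,0.03],[0,0,-0.04,0,0,0,0.03],[0,0,-0.04,0,0,0,0.03],[0,0,0,0,0,0,0.03]]'
```

```text
clock: 5.75
position: [454.4, 107.6, 36.2]
ee_rot: [1.0, 0.0, 0.002, -0.001]
contact_force: [-2.1, -0.1, 11.6]
gripper_width: 53.6
grasp_force: 60.7
clock: 6.15
position: [456.9, 108.8, 129.9]
ee_rot: [1.0, 0.001, 0.006, -0.003]
contact_force: [0.4, -0.2, -0.7]
gripper_width: 53.3
grasp_force: 63.0
```

```bash
python3 - <<'E'
from h import *
im=np.zeros((590,800,3),np.uint8)
w=grab("wrist");im[:384,:512]=w["image"]
b=grab("side");a=grab("scene")
from bench import arm;p=arm.read_state()["position"]-[0,0,25];print(p)
for d,x0,y0,k in[(b,520,0,280),(a,520,290,280)]:
    u,v=map(int,proj(d,p));c=d["image"][max(v-35,0):v+35,u-35:u+35]
    im[y0:y0+k,x0:x0+k]=cv2.resize(c,(k,k),interpolation=2)
cv2.imwrite("pics/g1.png",im[:,:,::-1])
E
```

```text
[452.7712608  106.76456451  99.02285813]
```

View pics/g1.png

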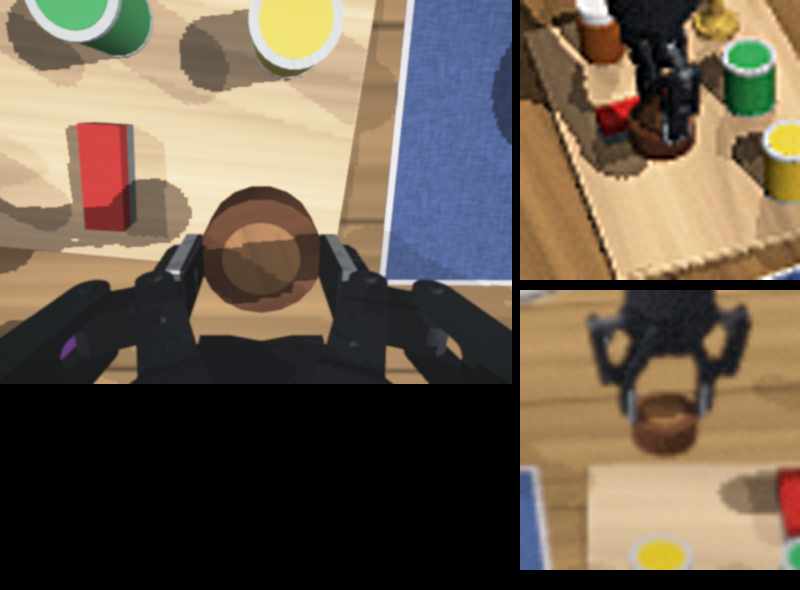

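Riser is held level, spot at (260,256), gripped near its upper part. Checking the offset in hand.

```bash
python3 - <<'E'
from h import *
from bench import arm
w=grab("wrist");P=[]
for i in range(1): s=arm.read_state();print(s["position"].round(1),R.from_quat(s["ee_rot"]).as_euler("xyz",degrees=True).round(2),s["joints"].round(4),w["xyz"].round(1))
for z in (118,123,128):print(z,plane(w,260,256,z).round(1))
s0=s["position"]
print(proj(w,s0-[0,0,0]),proj(w,s0-[0,0,6]))
E
python3 -m pendant '[[0,0,0,0,0,0,0.03],[0,0,0,0,0,0,0.03],[0,0,0,0,0,0,0.03]]'
```

```text
[452.4 106.5 123.2] [ 1.7999e+02  6.0000e-02 -2.0000e-02] [ 5.819e-01  2.380e-01 -5.291e-01 -5.000e-04 -8.046e-01  9.889e-01] [518.6 107.1 261.8]
118 [448.9 107.7]
123 [451.3 107.7]
128 [453.7 107.6]
(np.float64(262.44265493040825), np.float64(254.01067438306544)) (np.float64(262.3938878296963), np.float64(248.5604026732751))
clock: 6.65
position: [452.9, 106.7, 122.8]
ee_rot: [1.0, 0.0, -0.001, 0.0]
contact_force: [0.9, -0.7, -1.0]
gripper_width: 53.2
grasp_force: 62.9
```

```bash
python3 -m pendant '[[0.0136,0.0391,0,0,0,0,0.03],[0.0136,0.0391,0,0,0,0,0.03],[0.0136,0.0391,0,0,0,0,0.03],[0.0136,0.0391,0,0,0,0,0.03],[0.0136,0.0391,0,0,0,0,0.03],[0.0136,0.0391,0,0,0,0,0.03],[0.0136,0.0391,0,0,0,0,0.03],[0,0,0,0,0,0,0.03],[0,0,0,0,0,0,0.03],[0,0,0,0,0,0,0.03]]';  python3 -m pendant '[[0,0,0.03,0,0,0,0.03],[0,0,0.02,0,0,0,0.03],[0,0,0.007,0,0,0,0.03],[0,0,0.002,0,0,0,0.03],[0,0,0,0,0,0,0.03],[0,0,0,0,0,0,0.03]]'
```

```text
clock: 7.65
position: [547.8, -166.3, 123.0]
ee_rot: [1.0, 0.0, -0.001, -0.0]
contact_force: [-0.7, -1.0, -1.0]
gripper_width: 53.2
grasp_force: 63.1
clock: 8.25
position: [547.8, -165.7, 66.4]
ee_rot: [1.0, 0.001, -0.0, 0.0]
contact_force: [-4.1, 1.7, 7.2]
gripper_width: 53.4
grasp_force: 64.7
```

Contact on the turntable, so I release, rise and check.

```bash
python3 -m pendant '[[0,0,0,0,0,0,0.06],[0,0,0,0,0,0,0.07],[0,0,0,0,0,0,0.075],[0,0,0,0,0,0,0.08],[0,0,0,0,0,0,0.08],[0,0,-0.02,0,0,0,0.08],[0,0,-0.04,0,0,0,0.08],[0,0,-0.04,0,0,0,0.08],[-0.035,0,-0.03,0,0,0,0.08],[-0.035,0,-0.02,0,0,0,0.08],[0,0,0,0,0,0,0.08],[0,0,0,0,0,0,0.08]]'; python3 - <<'E'
from h import *
w=grab("wrist");cv2.imwrite("pics/p1.png",w["image"][:,:,::-1])
hsv=cv2.cvtColor(w["image"],cv2.COLOR_RGB2HSV)
u,v=proj(w,[548,-167,68]);print(u,v,hsv[int(v),int(u)])
c=blob(w["image"],(0,0,160),(180,60,255),(int(u),int(v)));P=np.array([plane(w,*p[0],40) for p in c]).astype(np.float32);print(cv2.fitEllipse(cv2.convexHull(P)))
m=cv2.inRange(hsv,(0,80,120),(20,255,255));m2=np.zeros_like(m);cv2.circle(m2,(int(u),int(v)),24,255,-1)
q=cv2.moments(m&m2,True);print(q["m00"],plane(w,q["m10"]/q["m00"],q["m01"]/q["m00"],68))
from bench import arm;print(arm.read_state()["position"])
E
```

```text
clock: 9.45
position: [478.2, -166.9, 215.3]
ee_rot: [1.0, -0.0, 0.001, -0.0]
contact_force: [0.7, 0.1, -0.8]
gripper_width: 80.0
grasp_force: 0.0
261.5526347936517 102.08024480541052 [ 13 121 201]Traceback (most recent call last):
  File "<stdin>", line 5, in <module>
cv2.error: OpenCV(4.12.0) /io/opencv/modules/imgproc/src/shapedescr.cpp:361: error: (-201:Incorrect size of input array) There should be at least 5 points to fit the ellipse in function 'fitEllipseNoDirect'
```

View pics/p1.png

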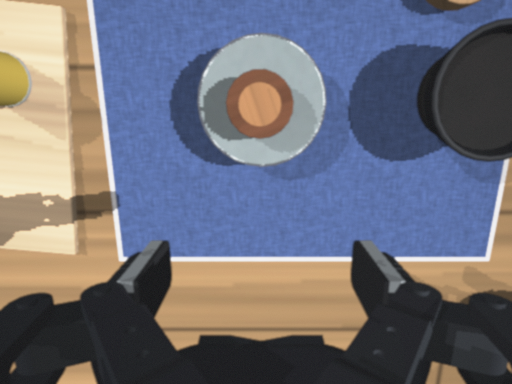

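```bash
python3 - <<'E'
from h import *
w=grab("wrist");print("riser",plane(w,260,103,68),"tt",plane(w,262.5,99.5,40))
E
python3 -m pendant '[[0.0104,-0.042,0,0,0,0,0.06],[0.0104,-0.042,0,0,0,0,0.06],[0.0104,-0.042,0,0,0,0,0.06],[0.0104,-0.042,0,0,0,0,0.06],[0.0104,-0.042,0,0,0,0,0.06],[0.0104,-0.042,0,0,0,0,0.06],[0.0104,-0.042,0,0,0,0,0.06],[0.0104,-0.042,0,0,0,0,0.06],[0.0104,-0.042,0,0,0,0,0.06],[0.0104,-0.042,0,0,0,0,0.06],[0.0104,-0.042,0,0,0,0,0.06],[0.0104,-0.042,0,0,0,0,0.06]]';python3 -m pendant '[[0,0,0,0,0,0,0.06],[0,0,0,0,0,0,0.06],[0,0,0,0,0,0,0.06]]'
```

```text
riser [ 547.2445371  -165.61454172] tt [ 550.64805699 -167.85418255]
clock: 10.75
position: [603.6, 339.4, 212.1]
ee_rot: [1.0, 0.0, -0.001, 0.001]
contact_force: [1.3, -0.2, 1.0]
gripper_width: 60.1
grasp_force: 0.0
clock: 11.05
position: [603.1, 336.6, 213.0]
ee_rot: [1.0, -0.0, -0.001, 0.001]
contact_force: [-0.9, -0.6, 0.2]
gripper_width: 59.8
grasp_force: 0.0
```

```bash
python3 -m pendant '[[0,0,0.045,0,0,0,0.06],[0,0,0.045,0,0,0,0.06],[0,0,0.03,0,0,0,0.06],[0,0,0.01,0,0,0,0.06],[0,0,0,0,0,0,0.06],[0,0,0,0,0,0,0.06]]';python3 -m pendant '[[0,0,0,0,0,0,0.02],[0,0,0,0,0,0,0.02],[0,0,0,0,0,0,0.02],[0,0,0,0,0,0,0.02],[0,0,0,0,0,0,0.02],[0,0,0,0,0,0,0.02],[0,0,0,0,0,0,0.02]]';python3 -m pendant '[[0,0,-0.01,0,0,0,0.02],[0,0,-0.03,0,0,0,0.02],[0,0,-0.03,0,0,0,0.02],[0,0,-0.03,0,0,0,0.02],[0,0,-0.03,0,0,0,0.02],[0,0,0,0,0,0,0.02],[0,0,0,0,0,0,0.02],[0,0,0,0,0,0,0.02]]'
python3 - <<'E'
from h import *
w=grab("wrist");cv2.imwrite("pics/g2.png",w["image"][:,:,::-1])
from bench import arm;s=arm.read_state();print(s["position"].round(1),proj(w,s["position"]+[0,0,11]))
E
```

```text
clock: 11.65
position: [604.5, 337.4, 86.7]
ee_rot: [1.0, 0.0, 0.002, -0.001]
contact_force: [-0.1, 1.0, 0.3]
gripper_width: 60.0
grasp_force: 0.0
clock: 12.35
position: [604.2, 337.7, 87.0]
ee_rot: [1.0, 0.0, 0.002, -0.001]
contact_force: [-0.1, -0.6, 6.2]
gripper_width: 29.2
grasp_force: 58.8
clock: 13.15
position: [602.0, 336.7, 212.4]
ee_rot: [1.0, -0.0, -0.002, 0.001]
contact_force: [0.4, -0.6, -2.7]
gripper_width: 29.5
grasp_force: 59.7
[602.1 336.7 212.2] (np.float64(262.07951812031206), np.float64(264.94469430935277))
```

View pics/g2.png

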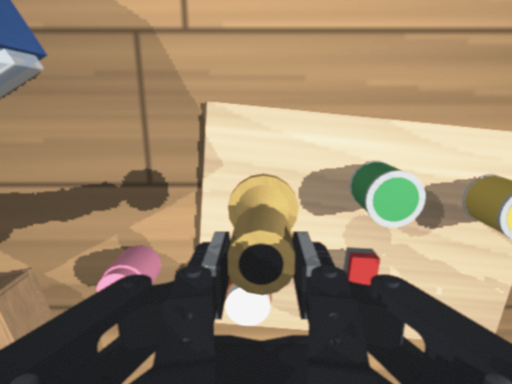

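Candlestick is held upright, its spot at (263,264) against (262,265) expected, so it is centred in the grip.

```bash
python3 -m pendant '[[-0.0046,0.0419,0,0,0,0,0.02],[-0.0046,0.0419,0,0,0,0,0.02],[-0.0046,0.0419,0,0,0,0,0.02],[-0.0046,0.0419,0,0,0,0,0.02],[-0.0046,0.0419,0,0,0,0,0.02],[-0.0046,0.0419,0,0,0,0,0.02],[-0.0046,0.0419,0,0,0,0,0.02],[-0.0046,0.0419,0,0,0,0,0.02],[-0.0046,0.0419,0,0,0,0,0.02],[-0.0046,0.0419,0,0,0,0,0.02],[-0.0046,0.0419,0,0,0,0,0.02],[-0.0046,0.0419,0,0,0,0,0.02]]';python3 -m pendant '[[0,0,0,0,0,0,0.02],[0,0,0,0,0,0,0.02],[0,0,0,0,0,0,0.02]]'
```

```text
clock: 14.4
position: [546.9, -167.1, 213.2]
ee_rot: [1.0, 0.0, -0.001, -0.0]
contact_force: [0.3, -0.5, -2.3]
gripper_width: 29.1
grasp_force: 59.8
clock: 14.7
position: [547.7, -165.0, 213.7]
ee_rot: [1.0, 0.0, -0.001, -0.0]
contact_force: [-0.1, -0.4, -2.3]
gripper_width: 29.6
grasp_force: 60.0
```

```bash
python3 -m pendant '[[0,0.001,0.03,0,0,0,0.02],[0,0,0.025,0,0,0,0.02],[0,0,0.009,0,0,0,0.02],[0,0,0.002,0,0,0,0.02],[0,0,0,0,0,0,0.02]]';python3 -m pendant '[[0,0,0.002,0,0,0,0.02],[0,0,0,0,0,0,0.02],[0,0,0,0,0,0,0.02]]'
```

```text
clock: 15.2
position: [548.8, -166.1, 149.2]
ee_rot: [1.0, 0.001, 0.001, 0.0]
contact_force: [0.2, 0.7, -2.5]
gripper_width: 29.3
grasp_force: 60.0
clock: 15.5
position: [548.3, -166.6, 147.3]
ee_rot: [1.0, 0.0, 0.001, 0.0]
contact_force: [-0.1, -0.4, -1.7]
gripper_width: 29.6
grasp_force: 60.0
```

```bash
python3 -m pendant '[[0,0,0.002,0,0,0,0.02],[0,0,0,0,0,0,0.02],[0,0,0,0,0,0,0.02]]';python3 -m pendant '[[0,0,0.001,0,0,0,0.02],[0,0,0,0,0,0,0.02],[0,0,0,0,0,0,0.02]]'
```

```text
clock: 15.8
position: [548.4, -166.8, 145.1]
ee_rot: [1.0, 0.0, 0.001, 0.0]
contact_force: [-0.1, -0.4, 1.2]
gripper_width: 29.1
grasp_force: 60.4
clock: 16.1
position: [548.8, -166.9, 145.0]
ee_rot: [1.0, 0.0, 0.001, 0.0]
contact_force: [-0.9, 0.1, 4.2]
gripper_width: 29.5
grasp_force: 60.9
```

```bash
python3 -m pendant '[[0,0,0,0,0,0,0.04],[0,0,0,0,0,0,0.05],[0,0,0,0,0,0,0.06],[0,0,0,0,0,0,0.06],[0,0,-0.03,0,0,0,0.06],[0,0,-0.04,0,0,0,0.06],[0,0,-0.04,0,0,0,0.06],[-0.04,0,0,0,0,0,0.07],[-0.04,0,0,0,0,0,0.08],[0,0,0,0,0,0,0.08],[0,0,0,0,0,0,0.08]]'
python3 - <<'E'
from h import *
w=grab("wrist");cv2.imwrite("pics/p2.png",w["image"][:,:,::-1])
for p in ([548,-166.5,153],[547.8,-167.1,40]):print(proj(w,p))
from bench import arm;print(arm.read_state()["position"])
E
```

```text
clock: 17.2
position: [467.5, -166.7, 254.1]
ee_rot: [1.0, 0.0, 0.001, 0.0]
contact_force: [0.6, 1.1, -0.7]
gripper_width: 80.1
grasp_force: 0.0
(np.float64(261.2376209774022), np.float64(85.07091369951725))
(np.float64(261.6586786722362), np.float64(92.37220947159943))
[ 468.33893113 -166.70486163  253.88839051]
```

View pics/p2.png

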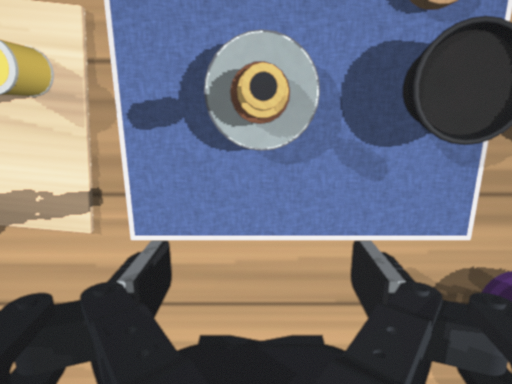

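Candlestick stands upright at (263,85), concentric with the turntable at (262,91). Next, the green tin.

```bash
python3 -m pendant '[[0.0118,-0.0382,0,0,0,0,0.085],[0.0118,-0.0382,0,0,0,0,0.085],[0.0118,-0.0382,0,0,0,0,0.085],[0.0118,-0.0382,0,0,0,0,0.085],[0.0118,-0.0382,0,0,0,0,0.085],[0.0118,-0.0382,0,0,0,0,0.085],[0.0118,-0.0382,0,0,0,0,0.085],[0.0118,-0.0382,0,0,0,0,0.085],[0.0118,-0.0382,0,0,0,0,0.085],[0.0118,-0.0382,0,0,0,0,0.085],[0,0,0,0,0,0,0.085],[0,0,0,0,0,0,0.085]]';python3 -m pendant '[[0,0,0.04,0,0,0,0.085],[0,0,0.04,0,0,0,0.085],[0,0,0.04,0,0,0,0.085],[0,0,0.025,0,0,0,0.085],[0,0,0.005,0,0,0,0.085],[0,0,0,0,0,0,0.085],[0,0,0,0,0,0,0.085]]'
```

```text
clock: 18.45
position: [586.4, 216.7, 251.9]
ee_rot: [1.0, 0.001, -0.001, 0.001]
contact_force: [0.1, -0.7, -1.1]
gripper_width: 85.1
grasp_force: 0.0
clock: 19.15
position: [587.3, 215.6, 105.4]
ee_rot: [1.0, 0.0, 0.002, -0.001]
contact_force: [-0.3, 0.5, 1.0]
gripper_width: 85.3
grasp_force: 0.0
```

```bash
python3 -m pendant '[[0,0,0.03,0,0,0,0.085],[0,0,0.025,0,0,0,0.085],[0,0,0.004,0,0,0,0.085],[0,0,0,0,0,0,0.085],[0,0,0,0,0,0,0.03],[0,0,0,0,0,0,0.03],[0,0,0,0,0,0,0.03],[0,0,0,0,0,0,0.03],[0,0,0,0,0,0,0.03],[0,0,0,0,0,0,0.03]]';python3 -m pendant '[[0,0,-0.01,0,0,0,0.03],[0,0,-0.03,0,0,0,0.03],[0,0,-0.04,0,0,0,0.03],[0,0,-0.04,0,0,0,0.03],[0,0,0,0,0,0,0.03],[0,0,0,0,0,0,0.03],[0,0,0,0,0,0,0.03]]'
python3 - <<'E'
from h import *
w=grab("wrist")
from bench import arm;s=arm.read_state()["position"];print(s)
c=blob(w["image"],(55,100,60),(90,255,255),tuple(int(t) for t in proj(w,s+[0,0,20])))
(x,y),e,_=cv2.fitEllipse(cv2.convexHull(c));print(x,y,e,plane(w,x,y,s[2]+68-46))
E
```

```text
clock: 20.15
position: [587.2, 216.1, 46.7]
ee_rot: [1.0, 0.0, 0.002, -0.001]
contact_force: [-0.4, -0.7, 5.6]
gripper_width: 50.3
grasp_force: 63.1
clock: 20.85
position: [584.7, 214.9, 163.0]
ee_rot: [1.0, -0.0, -0.002, 0.001]
contact_force: [-0.0, -0.1, -2.6]
gripper_width: 50.3
grasp_force: 62.7
[584.72249369 214.80312863 162.64059321]
260.783935546875 277.4752502441406 (92.79083251953125, 102.45890045166016) [584.96025914 215.37555507]
```

```bash
python3 -m pendant '[[-0.0053,0.0366,0,0,0,0,0.03],[-0.0053,0.0366,0,0,0,0,0.03],[-0.0053,0.0366,0,0,0,0,0.03],[-0.0053,0.0366,0,0,0,0,0.03],[-0.0053,0.0366,0,0,0,0,0.03],[-0.0053,0.0366,0,0,0,0,0.03],[-0.0053,0.0366,0,0,0,0,0.03],[0,0,0,0,0,0,0.03],[0,0,0,0,0,0,0.03],[0,0,0,0,0,0,0.03]]';python3 -m pendant '[[0,0,0.04,0,0,0,0.03],[0,0,0.04,0,0,0,0.03],[0,0,0.03,0,0,0,0.03],[0,0,0.01,0,0,0,0.03],[0,0,0,0,0,0,0.03],[0,0,0,0,0,0,0.03]]'
```

```text
clock: 21.9
position: [548.7, -40.4, 163.7]
ee_rot: [1.0, 0.0, -0.001, 0.0]
contact_force: [0.2, -0.4, -1.1]
gripper_width: 50.3
grasp_force: 63.1
clock: 22.5
position: [550.3, -40.1, 45.7]
ee_rot: [1.0, 0.001, 0.001, -0.0]
contact_force: [0.2, 0.1, -0.4]
gripper_width: 50.4
grasp_force: 63.1
```

```bash
python3 -m pendant '[[-0.0015,0.001,0.005,0,0,0,0.03],[0,0,0.002,0,0,0,0.03],[0,0,0,0,0,0,0.03],[0,0,0,0,0,0,0.03]]';python3 -m pendant '[[0,0,0.002,0,0,0,0.03],[0,0,0,0,0,0,0.03],[0,0,0,0,0,0,0.03]]'
```

```text
clock: 22.9
position: [547.6, -41.9, 38.0]
ee_rot: [1.0, 0.0, 0.0, -0.0]
contact_force: [0.8, -0.7, -1.2]
gripper_width: 50.0
grasp_force: 63.1
clock: 23.2
position: [547.9, -41.8, 36.7]
ee_rot: [1.0, 0.0, 0.001, 0.0]
contact_force: [-1.8, 0.3, 5.6]
gripper_width: 50.7
grasp_force: 63.8
```

```bash
python3 -m pendant '[[0,0,0,0,0,0,0.055],[0,0,0,0,0,0,0.06],[0,0,0,0,0,0,0.065],[0,0,0,0,0,0,0.065],[0,0,-0.02,0,0,0,0.065],[0,0,-0.04,0,0,0,0.065],[0,0,-0.04,0,0,0,0.065],[0,0,-0.04,0,0,0,0.065],[0,0,-0.03,0,0,0,0.065]]';python3 -m pendant '[[-0.0094,-0.0337,0,0,0,0,0.06],[-0.0094,-0.0337,0,0,0,0,0.06],[-0.0094,-0.0337,0,0,0,0,0.06],[-0.0094,-0.0337,0,0,0,0,0.06],[-0.0094,-0.0337,0,0,0,0,0.06],[-0.0094,-0.0337,0,0,0,0,0.06],[-0.0094,-0.0337,0,0,0,0,0.06],[-0.0094,-0.0337,0,0,0,0,0.06],[0,0,0,0,0,3.4,0.06],[0,0,0,0,0,0,0.06],[0,0,0,0,0,0,0.06]]'
```

```text
clock: 24.1
position: [547.9, -41.8, 208.3]
ee_rot: [1.0, 0.0, 0.002, -0.0]
contact_force: [-0.2, -0.1, -0.9]
gripper_width: 64.7
grasp_force: 0.0
clock: 25.2
position: [472.0, 227.6, 205.3]
ee_rot: [1.0, -0.029, -0.0, 0.0]
contact_force: [-0.4, 0.4, 0.6]
gripper_width: 60.0
grasp_force: 0.0
```

```bash
python3 -m pendant '[[0,0,0.045,0,0,0,0.06],[0,0,0.045,0,0,0,0.06],[0,0,0.045,0,0,0,0.06],[0,0,0.02,0,0,0,0.06],[0,0,0.008,0,0,0,0.06],[0,0,0.004,0,0,0,0.06],[0,0,0,0,0,0,0.06],[0,0,0,0,0,0,0.06]]';python3 -m pendant '[[0,0,0,0,0,0,0.02],[0,0,0,0,0,0,0.02],[0,0,0,0,0,0,0.02],[0,0,0,0,0,0,0.02],[0,0,0,0,0,0,0.02],[0,0,0,0,0,0,0.02],[0,0,0,0,0,0,0.02]]'
```

```text
clock: 26.0
position: [473.0, 228.4, 39.9]
ee_rot: [1.0, -0.03, 0.001, -0.001]
contact_force: [-0.5, -0.0, -0.4]
gripper_width: 59.9
grasp_force: 0.0
clock: 26.7
position: [472.6, 227.1, 40.9]
ee_rot: [1.0, -0.029, 0.001, 0.0]
contact_force: [-2.7, -5.3, 14.7]
gripper_width: 20.0
grasp_force: 12.1
```

The grip reads wrong, with width 20 and a stone 30 wide, so I'm looking before moving.

```bash
python3 - <<'E'
from h import *
from bench import arm;p=arm.read_state()["position"]
im=np.zeros((590,800,3),np.uint8)
w=grab("wrist");im[:384,:512]=w["image"]
b=grab("side");a=grab("scene")
for d,x0,y0,k in[(b,515,0,285),(a,515,290,285)]:
    u,v=map(int,proj(d,p-[0,0,15]));im[y0:y0+k,x0:x0+k]=cv2.resize(d["image"][v-28:v+28,u-28:u+28],(k,k),interpolation=2)
cv2.imwrite("pics/g3.png",im[:,:,::-1])
E
```

```text
(no output)
```

View pics/g3.png

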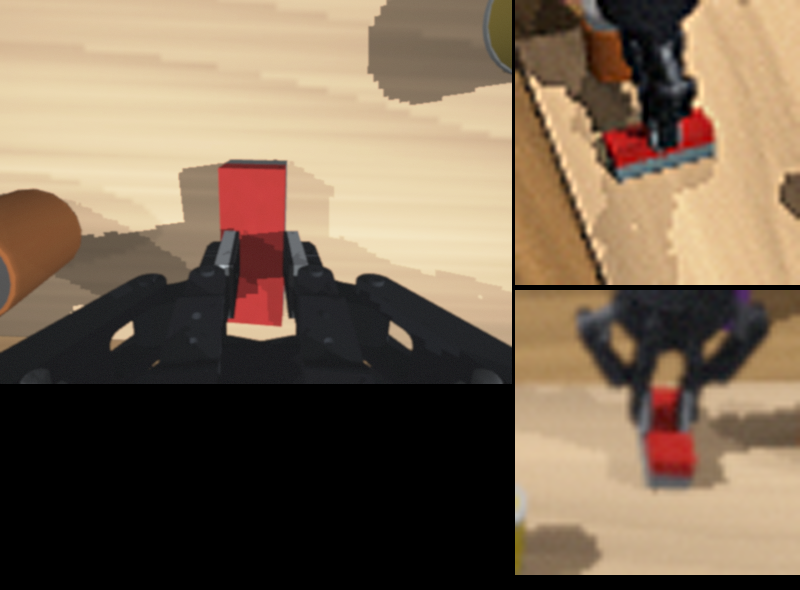

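Stone sits properly between the fingers (wrist 255,245), but the grip is close to the tips with the command already reached. I'll reopen, go lower and close fully.

```bash
python3 -m pendant '[[0,0,0,0,0,0,0.05],[0,0,0,0,0,0,0.06],[0,0,0,0,0,0,0.06],[0,0,0.004,0,0,0,0.06],[0,0,0,0,0,0,0.06],[0,0,0,0,0,0,0.0],[0,0,0,0,0,0,0.0],[0,0,0,0,0,0,0.0],[0,0,0,0,0,0,0.0],[0,0,0,0,0,0,0.0],[0,0,0,0,0,0,0.0]]'
```

```text
clock: 27.95
position: [472.2, 227.9, 34.7]
ee_rot: [1.0, -0.03, 0.0, -0.0]
contact_force: [-0.8, 0.6, 2.4]
gripper_width: 27.9
grasp_force: 59.5
```

```bash
python3 -m pendant '[[0,0,-0.01,0,0,0,0],[0,0,-0.03,0,0,0,0],[0,0,-0.04,0,0,0,0],[0,0,-0.03,0,0,-3.4,0],[0,0,0,0,0,0,0],[0,0,0,0,0,0,0]]';python3 -m pendant '[[-0.004,0.0395,0,0,0,0,0],[-0.004,0.0395,0,0,0,0,0],[-0.004,0.0395,0,0,0,0,0],[-0.004,0.0395,0,0,0,0,0],[-0.004,0.0395,0,0,0,0,0],[-0.004,0.0395,0,0,0,0,0],[-0.004,0.0395,0,0,0,0,0],[-0.004,0.0395,0,0,0,0,0],[-0.004,0.0395,0,0,0,0,0],[-0.004,0.0395,0,0,0,0,0],[0,0,0,0,0,0,0],[0,0,0,0,0,0,0]]';python3 -m pendant '[[0,0,0,0,0,7.87,0],[0,0,0,0,0,7.87,0],[0,0,0,0,0,7.87,0],[0,0,0,0,0,7.87,0],[0,0,0,0,0,7.87,0],[0,0,0,0,0,7.87,0],[0,0,0,0,0,7.87,0],[0,0,0,0,0,7.87,0],[0,0,0,0,0,7.87,0],[0,0,0,0,0,7.87,0],[0,0,0,0,0,7.87,0],[0,0,0,0,0,0,0]]'
python3 - <<'E'
from h import *
from bench import arm;s=arm.read_state();r=R.from_quat(s["ee_rot"]);print(s["position"],s["joints"],r.apply([1,0,0]),s["gripper_width"])
w=grab("wrist");cv2.imwrite("pics/g4.png",w["image"][:,:,::-1])
m=cv2.inRange(cv2.cvtColor(w["image"],cv2.COLOR_RGB2HSV),(0,150,100),(8,255,255));u=max(cv2.findContours(m,0,1)[0],key=cv2.contourArea)
P=np.array([plane(w,*p[0],s["position"][2]) for p in u]).astype(np.float32);print(cv2.minAreaRect(P))
E
```

```text
clock: 28.55
position: [471.9, 227.8, 145.1]
ee_rot: [1.0, -0.0, 0.0, -0.001]
contact_force: [-0.2, 0.6, -0.8]
gripper_width: 27.8
grasp_force: 59.4
clock: 29.75
position: [430.8, -167.8, 143.1]
ee_rot: [1.0, -0.001, -0.002, -0.0]
contact_force: [0.5, -0.4, -1.5]
gripper_width: 27.9
grasp_force: 59.6
clock: 30.95
position: [431.9, -165.9, 143.8]
ee_rot: [0.729, -0.685, -0.001, 0.0]
contact_force: [-0.2, -0.0, -1.2]
gripper_width: 27.4
grasp_force: 59.6
[ 431.88408497 -165.92943854  143.84199834] [-1.43496726e-02  2.06580700e-01 -5.07044806e-01 -3.81704000e-04
 -8.58829515e-01  7.66884749e-02] [ 6.20489578e-02 -9.98073021e-01 -4.14798505e-04] 27.414476242536384
((432.1262512207031, -165.71644592285156), (29.51561737060547, 81.086669921875), 3.557788848876953)
```

```bash
python3 -m pendant '[[0,0,0,0,0,3.5,0],[0.001,-0.001,0.04,0,0,0,0],[0,0,0.04,0,0,0,0],[0,0,0.025,0,0,0,0],[0,0,0.008,0,0,0,0],[0,0,0.003,0,0,0,0],[0,0,0,0,0,0,0],[0,0,0,0,0,0,0]]';python3 -m pendant '[[0,0,0.002,0,0,0,0],[0,0,0,0,0,0,0],[0,0,0,0,0,0,0]]'
```

```text
clock: 31.8
position: [434.3, -168.2, 29.7]
ee_rot: [-0.707, 0.707, -0.001, 0.001]
contact_force: [1.0, 1.0, 0.1]
gripper_width: 27.3
grasp_force: 59.6
clock: 32.1
position: [433.4, -168.3, 27.0]
ee_rot: [-0.707, 0.707, -0.0, 0.0]
contact_force: [-0.7, -0.1, -1.1]
gripper_width: 27.6
grasp_force: 59.6
```

```bash
python3 -m pendant '[[-0.001,0,0.001,0,0,0,0],[0,0,0.001,0,0,0,0],[0,0,0,0,0,0,0],[0,0,0,0,0,0,0]]'; python3 -m pendant '[[0,0,0.001,0,0,0,0],[0,0,0,0,0,0,0],[0,0,0,0,0,0,0]]'
```

```text
clock: 32.5
position: [433.3, -167.2, 24.7]
ee_rot: [-0.707, 0.707, -0.0, 0.0]
contact_force: [-1.2, 0.6, 3.2]
gripper_width: 27.9
grasp_force: 60.0
clock: 32.8
position: [433.3, -167.2, 24.6]
ee_rot: [-0.707, 0.707, -0.0, -0.0]
contact_force: [-2.6, 2.0, 12.2]
gripper_width: 27.7
grasp_force: 61.0
```

```bash
python3 -m pendant '[[0,0,0,0,0,0,0.035],[0,0,0,0,0,0,0.04],[0,0,0,0,0,0,0.045],[0,0,0,0,0,0,0.045],[0,0,-0.02,0,0,0,0.045],[0,0,-0.04,0,0,0,0.045],[0,0,-0.04,0,0,0,0.045],[0,0,-0.04,0,0,0,0.06],[0,0,-0.04,0,0,0,0.07]]';python3 -m pendant '[[-0.0431,-0.0038,0,0,0,0,0.08],[-0.0431,-0.0038,0,0,0,0,0.08],[-0.0431,-0.0038,0,0,0,0,0.08],[-0.0431,-0.0038,0,0,0,0,0.08],[-0.0431,-0.0038,0,0,0,0,0.08],[-0.0431,-0.0038,0,0,0,0,0.08],[-0.0431,-0.0038,0,0,0,0,0.08],[-0.0431,-0.0038,0,0,0,0,0.08],[-0.0431,-0.0038,0,0,0,0,0.08],[-0.0431,-0.0038,0,0,0,0,0.08],[-0.0431,-0.0038,0,0,0,0,0.08],[-0.0431,-0.0038,0,0,0,0,0.08]]';python3 -m pendant '[[0,0,0.04,0,0,0,0.08],[0,0,0.04,0,0,0,0.08],[0,0,0,0,0,0,0.08],[0,0,0,0,0,0,0.08]]'
python3 - <<'E'
from h import *
from bench import arm;s=arm.read_state()["position"];print(s)
w=grab("wrist");cv2.imwrite("pics/j1.png",w["image"][:,:,::-1])
u,v=proj(w,[479.5,349.5,75]);print(u,v)
c=blob(w["image"],(0,0,170),(180,45,255),(int(u),int(v)));print(cv2.boundingRect(c))
P=np.array([plane(w,*p[0],75) for p in c]).astype(np.float32);print(cv2.fitEllipse(cv2.convexHull(P)))
E
```

```text
clock: 33.7
position: [432.7, -167.2, 205.1]
ee_rot: [-0.707, 0.708, 0.0, -0.0]
contact_force: [1.2, 0.7, -0.0]
gripper_width: 70.1
grasp_force: 0.0
clock: 34.9
position: [479.1, 351.6, 203.1]
ee_rot: [-0.707, 0.707, -0.0, -0.0]
contact_force: [1.3, 0.0, 0.3]
gripper_width: 79.9
grasp_force: 0.0
clock: 35.3
position: [479.7, 349.8, 123.6]
ee_rot: [-0.707, 0.707, -0.001, -0.001]
contact_force: [-0.3, 0.7, 0.7]
gripper_width: 80.2
grasp_force: 0.0
[479.66820644 349.79939868 123.58380414]
261.6638666698909 217.13430686898482
(225, 179, 72, 72)
((480.2257995605469, 348.977294921875), (42.77851867675781, 45.4078483581543), 2.3970487117767334)
```

```bash
python3 -m pendant '[[0,0,0.04,0,0,0,0.08],[0,0,0.028,0,0,0,0.08],[0,0,0.007,0,0,0,0.08],[0,0,0,0,0,0,0.08],[0,0,0,0,0,0,0.08],[0,0,0,0,0,0,0.02],[0,0,0,0,0,0,0.02],[0,0,0,0,0,0,0.02],[0,0,0,0,0,0,0.02],[0,0,0,0,0,0,0.02],[0,0,0,0,0,0,0.02],[0,0,0,0,0,0,0.02]]';python3 -m pendant '[[0,0,-0.01,0,0,0,0.02],[0,0,-0.04,0,0,0,0.02],[0,0,-0.04,0,0,0,0.02],[0,0,-0.04,0,0,0,0.02],[0,0,-0.04,0,0,0,0.02],[0,0,-0.04,0,0,0,0.02],[0,0,0,0,0,0,0.02],[0,0,0,0,0,0,0.02]]'
python3 - <<'E'
from h import *
from bench import arm;s=arm.read_state()["position"];print(s)
w=grab("wrist")
u,v=proj(w,s+[0,0,27]);c=blob(w["image"],(0,0,170),(180,45,255),(int(u),int(v)));print(u,v,cv2.boundingRect(c))
P=np.array([plane(w,*p[0],s[2]+27) for p in c]).astype(np.float32);print(cv2.fitEllipse(cv2.convexHull(P)))
E
```

```text
clock: 36.55
position: [480.1, 350.8, 50.4]
ee_rot: [-0.707, 0.707, -0.0, 0.002]
contact_force: [-0.7, -1.0, 5.6]
gripper_width: 45.7
grasp_force: 61.6
clock: 37.35
position: [479.0, 349.9, 259.6]
ee_rot: [-0.707, 0.708, 0.001, 0.001]
contact_force: [-0.8, -0.3, -3.2]
gripper_width: 45.5
grasp_force: 62.0
[478.99153634 349.92007822 259.56568089]
261.5856910632725 283.2737355351089 (206, 215, 111, 111)
((479.2885437011719, 345.8806457519531), (41.58751678466797, 46.27883529663086), 0.5534377098083496)
```

```bash
python3 -m pendant '[[0.0477,-0.0056,0,0,0,0,0.02],[0.0477,-0.0056,0,0,0,0,0.02],[0.0477,-0.0056,0,0,0,0,0.02],[0.0477,-0.0056,0,0,0,0,0.02],[0.0477,-0.0056,0,0,0,0,0.02],[0.0477,-0.0056,0,0,0,0,0.02],[0.0477,-0.0056,0,0,0,0,0.02],[0.0477,-0.0056,0,0,0,0,0.02],[0.0477,-0.0056,0,0,0,0,0.02],[0.0477,-0.0056,0,0,0,0,0.02],[0.0477,-0.0056,0,0,0,0,0.02],[0.0477,-0.0056,0,0,0,0,0.02]]';python3 -m pendant '[[0.0477,-0.0056,0,0,0,0,0.02],[0,0,0,0,0,0,0.02],[0,0,0,0,0,0,0.02],[0,0,0,0,0,0,0.02]]'
```

```text
clock: 38.6
position: [544.7, -224.3, 256.2]
ee_rot: [-0.707, 0.708, 0.002, -0.001]
contact_force: [1.3, 1.2, -0.8]
gripper_width: 45.8
grasp_force: 62.0
clock: 39.0
position: [550.8, -269.5, 257.0]
ee_rot: [-0.707, 0.707, 0.001, -0.001]
contact_force: [0.2, 0.6, -1.7]
gripper_width: 45.3
grasp_force: 62.0
```

```bash
python3 -m pendant '[[-0.001,0,0.04,0,0,0,0.02],[0,0,0.04,0,0,0,0.02],[0,0,0.04,0,0,0,0.02],[0,0,0.03,0,0,0,0.02],[0,0,0,0,0,0,0.02],[0,0,0,0,0,0,0.02],[0,0,0,0,0,0,0.02]]'
python3 - <<'E'
from h import *
from bench import arm;s=arm.read_state()["position"];print(s)
w=grab("wrist");cv2.imwrite("pics/j2.png",w["image"][:,:,::-1])
E
```

```text
clock: 39.7
position: [553.2, -269.1, 111.1]
ee_rot: [0.707, -0.707, 0.002, -0.001]
contact_force: [1.3, 0.1, -0.8]
gripper_width: 45.2
grasp_force: 62.0
[ 553.23282654 -269.07456004  111.0735134 ]
```

View pics/j2.png

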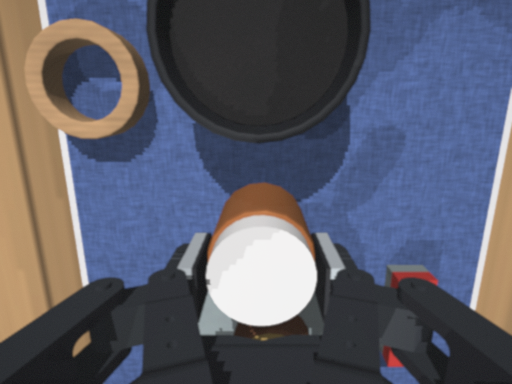

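Jar is held upright (262,270), bowl rim ahead (260,30), tape clear at (88,78).

```bash
python3 -m pendant '[[-0.0005,0.0015,0.04,0,0,0,0.02],[0,0,0.02,0,0,0,0.02],[0,0,0.007,0,0,0,0.02],[0,0,0,0,0,0,0.02],[0,0,0,0,0,0,0.02]]'; python3 -m pendant '[[0,0,0.002,0,0,0,0.02],[0,0,0,0,0,0,0.02],[0,0,0,0,0,0,0.02]]'
```

```text
clock: 40.25
position: [551.5, -269.2, 43.4]
ee_rot: [-0.707, 0.707, -0.002, 0.001]
contact_force: [-0.1, -0.9, -1.5]
gripper_width: 45.5
grasp_force: 62.1
clock: 40.55
position: [550.5, -268.9, 40.4]
ee_rot: [-0.707, 0.707, -0.001, 0.0]
contact_force: [-0.3, 0.4, 0.8]
gripper_width: 45.5
grasp_force: 62.3
```

```bash
python3 -m pendant '[[0,0,0.001,0,0,0,0.02],[0,0,0,0,0,0,0.02],[0,0,0,0,0,0,0.05],[0,0,0,0,0,0,0.056],[0,0,0,0,0,0,0.062],[0,0,0,0,0,0,0.062],[0,0,-0.02,0,0,0,0.062],[0,0,-0.04,0,0,0,0.062],[0,0,-0.04,0,0,0,0.062],[0,0,-0.04,0,0,0,0.062],[0,0,-0.04,0,0,0,0.062],[0,0,-0.04,0,0,0,0.062]]'; python3 -m pendant '[[0,0.04,0,0,0,0,0.08],[0,0.04,0,0,0,0,0.08],[-0.02,0.04,0,0,0,0,0.08],[-0.02,0,0,0,0,-8.5,0.08],[0,0,0,0,0,-8.5,0.08],[0,0,0,0,0,-8.5,0.08],[0,0,0,0,0,-8.5,0.08],[0,0,0,0,0,-8.5,0.08],[0,0,0,0,0,-8.5,0.08],[0,0,0,0,0,-8.5,0.08],[0,0,0,0,0,-8.5,0.08],[0,0,0,0,0,-8.5,0.08]]'; python3 -m pendant '[[0,0,0,0,0,-8.5,0.08],[0,0,-0.04,0,0,-5,0.08],[0,0,-0.04,0,0,0,0.08],[0,0,0,0,0,0,0.08],[0,0,0,0,0,0,0.08]]'
python3 - <<'E'
from h import *
w=grab("wrist");a=grab("scene")
cv2.imwrite("pics/f1.png",w["image"][:,:,::-1])
import pickle;pickle.dump(w,open("w3.pkl","wb"))
cv2.imwrite("pics/f2.png",cv2.resize(a["image"][130:260,90:410],None,fx=2.5,fy=2.5,interpolation=2)[:,:,::-1])
E
```

```text
clock: 41.75
position: [549.6, -268.7, 260.2]
ee_rot: [-0.707, 0.708, 0.0, 0.0]
contact_force: [0.5, -0.5, -0.1]
gripper_width: 61.8
grasp_force: 0.0
clock: 42.95
position: [429.9, -228.6, 258.4]
ee_rot: [0.993, -0.115, -0.0, -0.0]
contact_force: [-1.0, -0.2, -0.2]
gripper_width: 80.3
grasp_force: 0.0
clock: 43.45
position: [430.2, -228.5, 339.2]
ee_rot: [1.0, -0.001, 0.001, -0.0]
contact_force: [-0.7, -0.1, -0.7]
gripper_width: 80.0
grasp_force: 0.0
```

View pics/f1.png

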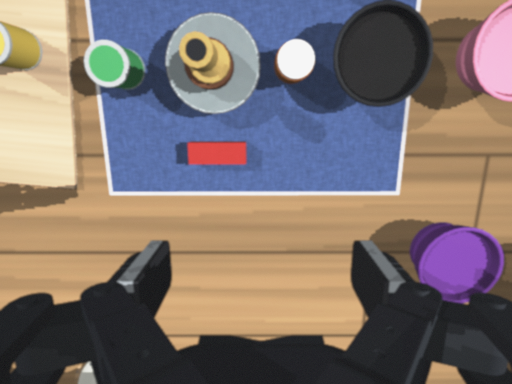

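View pics/f2.png

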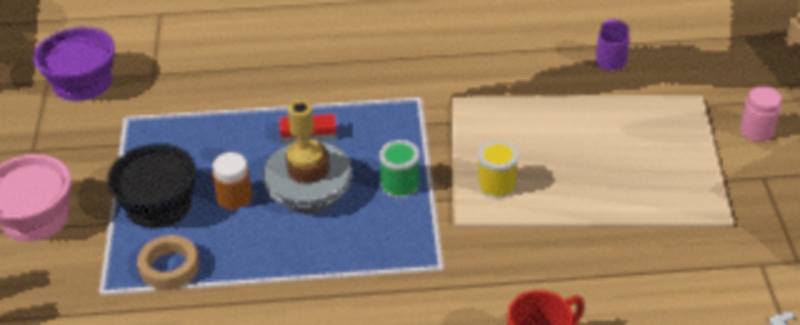

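Everything stands in place in both views: turntable (212,62), jar lid (295,59), green lid (106,64), stone (217,153). Final measurement follows.

```bash
python3 - <<'E'
from h import *
import pickle;w=pickle.load(open("w3.pkl","rb"));im=w["image"]
for n,lo,hi,s,z in [("tt",(0,0,110),(180,60,240),(180,80),40),("bowl",(0,0,0),(180,90,85),(385,54),62),("jar",(0,0,205),(180,40,255),(295,59),65),("green",(60,120,60),(90,255,255),(110,64),58),("stone",(0,150,150),(8,255,255),(217,153),26),("candle",(0,0,0),(180,255,70),(195,50),153)]:
    P=np.array([plane(w,*p[0],z) for p in blob(im,lo,hi,s)]).astype(np.float32)
    print(n,cv2.minAreaRect(P) if n=="stone" else cv2.fitEllipse(cv2.convexHull(P)))
hsv=cv2.cvtColor(im,cv2.COLOR_RGB2HSV);print(hsv[80,180],hsv[54,385])
E
```

```text
tt ((547.676025390625, -166.91246032714844), (119.50230407714844, 119.82391357421875), 135.39151000976562)
bowl ((554.9899291992188, -373.3631591796875), (115.99374389648438, 120.98976135253906), 175.174560546875)
jar ((551.0277709960938, -269.37786865234375), (43.173187255859375, 43.31295394897461), 119.1812973022461)
green ((547.0885009765625, -41.207088470458984), (37.08528518676758, 37.846981048583984), 117.56938934326172)
stone ((434.8826904296875, -166.1817169189453), (77.08578491210938, 26.44780158996582), 89.93284606933594)
candle ((547.4003295898438, -167.78363037109375), (16.08485984802246, 16.787755966186523), 106.9775390625)
[ 94  19 110] [120   5  53]
```

All are within about 2 mm of target, so I'm handing in.

```bash
python3 -c "
from bench import arm
print(arm.job_done())"
```

```text
the job is handed in; nothing more can be done
None
```

The bench is set out as asked and handed in at about 43 s on the robot's clock; in the final picture the candlestick, green tin, stone and jar measured within about 2 mm of target, the disc showed centred on the turntable, nothing was knocked over, and I left the yellow tin and tape untouched.

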